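# Thread two spacer collars onto a tilted mixer spindle

## Task

Fit the two loose metal spacer collars on the tilted spindle of the small tube-rotator drive: the wide collar first, fully home on the shoulder, then the narrow collar fully home on top of it. Let go of both and leave the loose dish, bottle and tip box around the work where they are.

Things in the scene. Friction and masses are not known exactly. Their poses are not given: they have to be found in the camera images.
- stand: tube-rotator drive, fixed to the bench: grey base plate 112 x 92 mm, 14 mm high, carrying a white motor can 54 mm across between two grey cheeks with black clamp knobs (84 mm over the knobs). Origin on the bench under the middle of the spindle's shoulder. Its x axis is level and points to its back; the spindle leans 30 degrees from vertical towards its front (-x), roughly towards the robot. Base plate from x = -44 to +68 mm.
- spindle: plain steel spindle of the drive, 16 mm diameter, 58 mm long, its last 10 mm tapering to 8 mm diameter. It does not turn. Origin at the centre of the round flat shoulder (44 mm diameter) from which it rises, 85 mm above the bench; its own z axis runs along the spindle to the free end, tilted 30 degrees from vertical
- spindle_tip (a point): centre of the spindle's free end, 58 mm from the shoulder along the spindle's z axis, 135 mm above the bench
- wide_collar_mid (a point): wide spacer collar, plain aluminium ring: 58 mm outer diameter, 21 mm bore right through, 24 mm thick, about 0.13 kg, lying flat on the bench. This point is its centre, in the bore half-way through the thickness; z is the bore axis (either face may go first)
- narrow_collar_mid (a point): narrow spacer collar, plain aluminium ring: 40 mm outer diameter, 21 mm bore right through, 20 mm thick, about 0.06 kg, lying flat on the bench. This point is its centre, in the bore half-way through the thickness; z is the bore axis (either face may go first)
- centrifuge_corner (a point): top of the nearest corner of the cream bench centrifuge, fixed equipment to keep clear of: a box 270 mm high. From this corner one face runs to about world (0.84, -0.35) m, behind and left of the drive, the other to about (0.83, 0.18). Also fixed: a pipette stand of about 60 mm radius round world (0.27, -0.30)
- petri_dish: bystander: round clear dish with lid, 61 mm across, 16 mm high, loose on the bench; origin at the centre of its underside
- media_bottle: bystander: glass bottle with red screw cap, 55 mm across, 103 mm high, loose on the bench; origin at the centre of its underside
- tip_rack: bystander: blue pipette tip box with clear lid, 73 x 118 x 74 mm, loose on the bench; origin at the centre of its underside
There are look-alikes about, which are no part of the job. What is shaped like the part that bears wide_collar_mid but orange or turquoise is not meant.

How it is judged:
By the outcome, as a careful person would: the job done as asked, in the order asked, and still so for the second after the job is handed in, with the robot touching nothing.
It also fails if it takes over 67 s, if anything falls off the work surface, if the arm or the gripper's body presses on something with over 40 N, if the wrist force passes 120 N, or if a joint passes its speed limit or range.

## Robot

A 7-joint arm with a two-finger parallel gripper is mounted at the origin on a cart in front of the work surface, level with it; the furniture and walls round the work are solid. World frame = base frame: x ahead of the robot, y to its left, z up, the work surface at z = 0. Lengths are in m, angles in rad, forces in N, time in s.
With the tool pointing down it reaches from about 0.425 to 0.925 m from the base axis. Payload 6.8 kg.
Tool frame: the origin (TCP) lies at the very end of the fingers, on their centre line; the grasp point (between the pads) lies 19 mm behind it (bot.grasp_offset is the distance from the TCP to the grasp point, in m); z points along the fingers, y is the direction in which the jaws open and shut (so a half turn about z gives the same grasp; the last joint's range is limited). The gripper opens to 85 mm and grips with 20 to 120 N. Pads are 22 mm wide; open, the fingers measure 114 mm over their backs; the gripper's body (76 mm by 85 mm) begins 54 mm behind the grasp point. The pads swing forward as they close: fully open they stand 13 mm farther back than shut.
Start: joints at [-1.376, 0.477, 0.022, 1.555, -0.011, 1.109, -0.083], TCP at [0.201, 0.644, 0.231] pointing down, gripper open.
Joint ranges: [-2.96, 2.96], [-0.34, 2.1], [-1.41, 1.46], [0.24, 2.44], [-1.37, 4.51], [0.17, 1.92], [-2.96, 2.96]. Speed limits (rad/s): [2.39, 2.39, 3.14, 3.14, 3.14, 3.14, 3.14].

## Interface

Orientations are given as a unit quaternion [w, x, y, z].
In Python, from station import monitor, cams, bot, finder gives the robot as it stands.
- The arm moves only by the tool jog_arm, never from a script. Its argument "plan" is a list of rows, each an object of numbers: "x", "y", "z": the shift along the tool's x, y, z as a fraction of full scale; "wx", "wy", "wz": the turn, a rotation vector about the tool's x, y, z as a fraction of full scale. A call has 1 to 12 rows; each row is the pose to reach, as a shift and turn from the pose measured when the call began, along the tool's axes at that moment, turning the shorter way round; what a row does not reach only later rows make up. Full scale, the value 1, is 20 cm for a shift and 180 degrees for a turn. A row lasts 1/12 s, in which the tool goes at most 41.7 mm and 7.16 degrees, less where a joint would pass 70% of its speed; a pose out of reach is approached as far as the arm can. A call with a number of a shift or a turn outside -1 to 1 is refused whole. A call with a gripper value outside its range is refused whole. "hand" is the opening, from -1 (shut) to 1 (fully open), set as the call begins (left out, the last holds). The fingers move at their own pace and stop on an object; "grip_force" is the grip in N (left out, the last holds). Time passes only in rows, so rows that repeat a pose let the fingers close. It gives the time, the measured TCP pose, the force and the opening at its end, in the units of the state.
- monitor.get_obs(): the state, without advancing time (a new reading comes with each control period).
- cams.read_camera(name): name is "scene" or "top" or "wrist"; returns the picture (384x512x3 uint8, red, green, blue); there is no depth.
- cams.get_calibration(name): a dict with "fx", "fy", "cx", "cy" (pixels), "distortion" ([k1, k2, p1, p2, k3] as OpenCV has them; the pictures are not rectified), "extrinsics" (4x4, takes a point from world to camera coordinates). Camera axes: x right, y down, z forward; pixel columns grow to the right and rows downward; lengths in m; the calibration is good to about 2 mm. A picture is of the moment at which its call begins: read the wrist's pose just before it. get_calibration takes no time and is no camera call; for the wrist camera it gives the pose at the moment of the call.
- bot.hand_in(): hands the job in, once; it reports no verdict.
Trained networks look in the newest picture that a camera, given by its name, has taken for a name from the list of things; names that differ only in an ending like _2 or _b are one class to them, and where a whole thing is asked for, a point or a joint stands for the part that bears it (a point fixed in the world has none). Each returns a list of dicts, best first, with "confidence" (0 to 1); they miss things now and then, are a little off and sometimes report something else, mostly with a low value. They report only what shows in the picture. A call takes as long as a camera call. They do not tell look-alikes from the thing itself.
- finder.find_in(camera, target): "bbox" ([left, top, width, height] in pixels, round what is visible of it).
- finder.place_of(camera, target): "location" ([column, row] in pixels: a listed point, or the origin of a listed thing).
The state is a dict: "t": time; "q": joint angles; "joint_vel": joint speeds; "joint_torque": joint torques, N m; "eef_pos": TCP position; "tool_rot": TCP orientation; "contact_force": force on the tool from outside, world axes, zero at the start; "torque": the same for the moment, N m; "gripper_width": opening from 0.0 (shut) to 1.0 (fully open).
Only numpy, scipy, OpenCV 4.12 (cv2) and the standard library are available. Lean on these libraries where they do the work, as an engineer would, in place of code of your own. Each camera call takes 0.05 s, during which the arm holds its last target. There are 200 camera calls.

## Working session

There is one attempt and no reset: what is moved stays moved. The work goes in short steps, Python scripts to look and compute and a tool call to move; the robot and the scene stay as the last step left them, time stands still between calls to the robot, and variables do not carry over. Pictures are saved under pics/ and viewed, about 8 in all and at most 12, crops included, and the job is handed in when it is done.

Besides the shell and the picture viewer there is one more tool, called after "Call:" by a JSON object that holds its "fn" and its "kwargs". jog_arm: Moves the arm, as the interface text tells. Shift numbers are shares of 20 cm and turn numbers shares of 180 degrees, none past 1 either way. Its arguments: {"type":"object","properties":{"plan":{"type":"array","items":{"type":"object","properties":{"x":{"type":"number","minimum":-1,"maximum":1},"y":{"type":"number","minimum":-1,"maximum":1},"z":{"type":"number","minimum":-1,"maximum":1},"wx":{"type":"number","minimum":-1,"maximum":1},"wy":{"type":"number","minimum":-1,"maximum":1},"wz":{"type":"number","minimum":-1,"maximum":1}}}},"hand":{"type":"number"},"grip_force":{"type":"number"}},"required":["plan"]}

```bash
ls; mkdir -p pics; python3 - <<'E'
from station import monitor,cams,bot,finder
import cv2,numpy as np
o=monitor.get_obs();print(o['t'],o['eef_pos'],o['tool_rot'],bot.grasp_offset)
for n in ['scene','top']:
    im=cams.read_camera(n);cv2.imwrite(f'pics/{n}0.png',im[:,:,::-1])
    c=cams.get_calibration(n);print(n,c['fx'],c['distortion'],np.round(c['extrinsics'],3).tolist())
    for t in ['wide_collar_mid','narrow_collar_mid','spindle_tip','spindle','stand','petri_dish','media_bottle','tip_rack','centrifuge_corner']:
        print(t,[(np.round(d['location']).tolist(),round(d['confidence'],2)) for d in finder.place_of(n,t)])
a=cv2.imread('pics/scene0.png');b=cv2.imread('pics/top0.png')
E
```

```text
pics
0.0 [0.20110877 0.64371512 0.2303188 ] [-6.86489642e-05  1.50809478e-01  9.88562422e-01 -9.13156496e-04] 0.0187
scene 441.808859928773 [0.01626352 0.         0.         0.         0.        ] [[0.824, -0.566, -0.006, -0.545], [-0.278, -0.396, -0.875, 0.162], [0.493, 0.723, -0.484, 1.065], [0.0, 0.0, 0.0, 1.0]]
wide_collar_mid [([230.0, 248.0], 0.74), ([305.0, 234.0], 0.68), ([207.0, 215.0], 0.51), ([190.0, 242.0], 0.47)]
narrow_collar_mid [([219.0, 234.0], 0.44)]
spindle_tip [([295.0, 212.0], 0.61)]
spindle [([307.0, 230.0], 0.75)]
stand [([305.0, 264.0], 0.6)]
petri_dish [([244.0, 218.0], 0.8)]
media_bottle [([252.0, 283.0], 0.92)]
tip_rack [([332.0, 310.0], 0.91)]
centrifuge_corner [([242.0, 119.0], 0.59)]
top 424.0775843276527 [-0.05794183  0.          0.          0.          0.        ] [[0.02, -1.0, 0.005, -0.287], [-0.989, -0.02, -0.148, 0.472], [0.148, -0.002, -0.989, 1.256], [0.0, 0.0, 0.0, 1.0]]
wide_collar_mid [([249.0, 209.0], 0.61), ([214.0, 230.0], 0.56), ([182.0, 197.0], 0.55)]
narrow_collar_mid [([342.0, 187.0], 0.64), ([217.0, 204.0], 0.46)]
spindle_tip [([280.0, 160.0], 0.6)]
spindle [([290.0, 164.0], 0.5), ([283.0, 162.0], 0.23)]
stand [([286.0, 163.0], 0.77)]
petri_dish [([209.0, 169.0], 0.8), ([182.0, 197.0], 0.67)]
media_bottle [([284.0, 218.0], 0.78)]
tip_rack [([341.0, 190.0], 0.81)]
centrifuge_corner [([181.0, 140.0], 0.61)]
```

View pics/scene0.png

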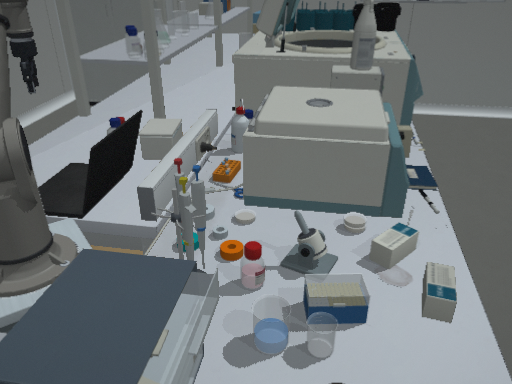

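View pics/top0.png

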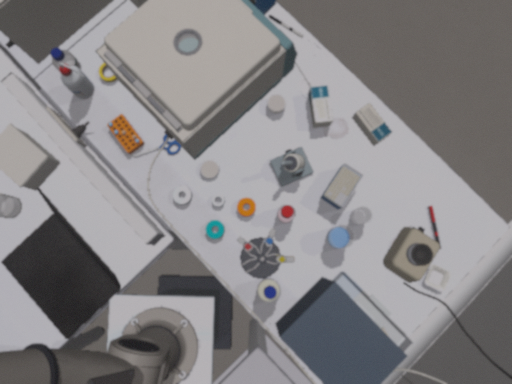

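The scene view shows the tilted spindle and stand at about (310,250), the orange ring at (232,249) and the turquoise one at (190,241). Two silver rings lie at about (207,213) and (220,232). 

In the top view, the candidates for the wide collar are:
- silver at (182,197)
- orange at (247,208), a decoy
- turquoise at (214,230), a decoy
- yellow at (108,72), a different thing

The small silver ring at (218,201) is the narrow collar. The whitish disc at (209,170) is the petri dish. I choose silver (182,197) as the wide collar and will check it in a close crop.

```bash
cat > h.py <<'E'
from station import monitor,cams,bot,finder
import cv2,numpy as np
from scipy.spatial.transform import Rotation as R
def KD(c): return np.array([[c['fx'],0,c['cx']],[0,c['fy'],c['cy']],[0,0,1.]]),np.array(c['distortion'])
def ray(c,uv):
    K,D=KD(c);p=cv2.undistortPoints(np.array([[uv]],float),K,D)[0,0]
    E=np.array(c['extrinsics']);r=E[:3,:3].T@np.array([*p,1]);return -E[:3,:3].T@E[:3,3],r/np.linalg.norm(r)
def onz(c,uv,z):
    o,d=ray(c,uv);return o+d*(z-o[2])/d[2]
def tri(rs):
    A=0;b=0
    for o,d in rs:
        P=np.eye(3)-np.outer(d,d);A=A+P;b=b+P@o
    return np.linalg.solve(A,b)
def proj(c,X):
    K,D=KD(c);E=np.array(c['extrinsics']);return cv2.projectPoints(np.atleast_2d(np.asarray(X,float)),cv2.Rodrigues(E[:3,:3])[0],E[:3,3],K,D)[0][:,0]
def pose():
    o=monitor.get_obs();q=o['tool_rot'];return np.array(o['eef_pos']),R.from_quat([q[1],q[2],q[3],q[0]])
def delta(p,Rt):
    p0,R0=pose();return np.round(R0.inv().apply(np.asarray(p)-p0)/0.2,4),np.round((R0.inv()*Rt).as_rotvec()/np.pi,4)
E
python3 - <<'E'
from h import *
t=cams.get_calibration('top');s=cams.get_calibration('scene')
for n,u,z in [('wide',(182,197),.012),('wide_face',(182,197),.024),('narrow',(217.5,201.5),.02),('orange',(247,208),.024),('turq',(214,230),.024),('dish',(209,169),.016),('bottle',(284,218),.0),('rack',(341,189),.0)]: 
    X=onz(t,u,z);print(n,np.round(X,3),'in scene',np.round(proj(s,X)))
print('tip',tri([ray(t,(280,160)),ray(s,(295,212))]),'z0.135 top',onz(t,(280,160),.135),'scene',onz(s,(295,212),.135))
print('spindle',tri([ray(t,(290,164)),ray(s,(307,230))]),onz(s,(307,230),.085),onz(t,(290,164),.085))
print('corner',onz(t,(181,140),.27),onz(s,(242,119),.27))
im=cv2.imread('pics/top0.png')
cv2.imwrite('pics/c1.png',cv2.resize(im[130:250,150:350],None,fx=4,fy=4,interpolation=cv2.INTER_CUBIC))
E
```

```text
wide [ 0.45  -0.052  0.012] in scene [[201. 212.]]
wide_face [ 0.449 -0.054  0.024] in scene [[201. 209.]]
narrow [ 0.438 -0.163  0.02 ] in scene [[217. 229.]]
orange [ 0.419 -0.254  0.024] in scene [[230. 247.]]
turq [ 0.35  -0.155  0.024] in scene [[186. 237.]]
dish [ 0.539 -0.133  0.016] in scene [[243. 213.]]
bottle [ 0.393 -0.369  0.   ] in scene [[247. 284.]]
rack [ 0.487 -0.547  0.   ] in scene [[334. 314.]]
tip [ 0.54671024 -0.3457107   0.12399462] z0.135 top [ 0.54634484 -0.34635431  0.135     ] scene [ 0.5322639  -0.35897921  0.135     ]
spindle [ 0.547678   -0.3806232   0.09125822] [ 0.55792193 -0.37470525  0.085     ] [ 0.54588625 -0.37907433  0.085     ]
corner [ 0.5634324  -0.08673217  0.27      ] [ 0.57092864 -0.08534006  0.27      ]
```

View pics/c1.png

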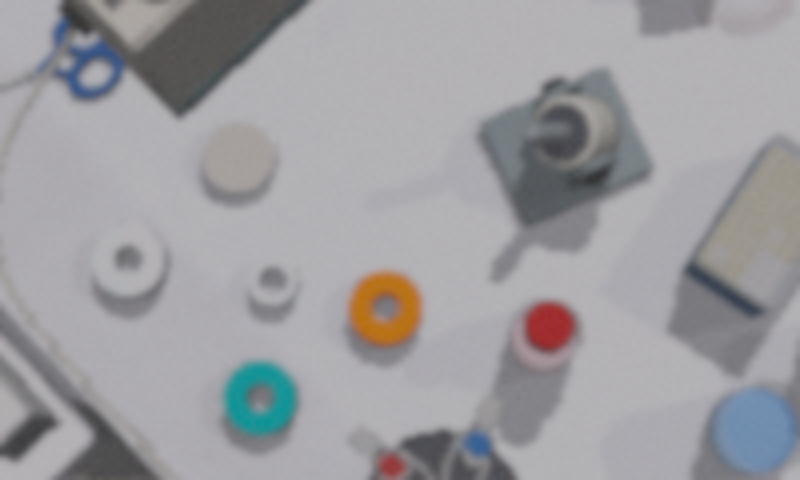

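The crop confirms it: the wide silver ring is at crop (128,258), which is top (182,194.5), about world (0.456,-0.054). The narrow one is at (273,280), about (0.442,-0.165). Their sizes come out near 55 and 37 mm, which fits. The plate edges put the stand's front at about azimuth 116°. I'm moving now, raised and in arcs.

Call:
{"fn": "jog_arm", "kwargs": {"plan": [{"z": -0.4}, {"x": -0.3, "y": -0.1, "z": -0.65, "wz": 0.04}, {"x": -0.94, "y": -0.35, "z": -0.65, "wz": 0.11}, {"x": -0.94, "y": -0.35, "z": -0.65, "wz": 0.11}, {"x": -0.94, "y": -0.35, "z": -0.65, "wz": 0.11}, {"x": -0.94, "y": -0.35, "z": -0.65, "wz": 0.11}, {"x": -0.94, "y": -0.35, "z": -0.65, "wz": 0.11}, {"x": -0.94, "y": -0.35, "z": -0.65, "wz": 0.11}], "hand": 1}}

```text
invalid input at $.plan[0]: expected keys x, y, z, wx, wy, wz
```

```bash
cat >> h.py <<'E'
def down(az):
    a=np.radians(az);y=np.array([np.cos(a),np.sin(a),0]);z=np.array([0,0,-1.]);return R.from_matrix(np.c_[np.cross(y,z),y,z])
E
python3 - <<'E'
from h import *
o=monitor.get_obs();print(o['t'],np.round(o['q'],2),pose()[0],pose()[1].as_matrix()[:,1])
print(delta([.49,.36,.36],down(25)))
E
```

```text
1.0 [-1.38  0.48  0.02  1.56 -0.01  1.11 -0.08] [0.20127741 0.64432101 0.2313353 ] [2.98189372e-01 9.54506728e-01 6.22548185e-05]
(array([-1.8018, -0.9264, -0.6434]), array([ 0.    , -0.    ,  0.2647]))
```

Call:
{"fn": "jog_arm", "kwargs": {"plan": [{"x": 0, "y": 0, "z": -0.2, "wx": 0, "wy": 0, "wz": 0}, {"x": -0.2, "y": -0.1, "z": -0.4, "wx": 0, "wy": 0, "wz": 0.03}, {"x": -0.4, "y": -0.17, "z": -0.55, "wx": 0, "wy": 0, "wz": 0.06}, {"x": -0.6, "y": -0.24, "z": -0.65, "wx": 0, "wy": 0, "wz": 0.09}, {"x": -0.78, "y": -0.3, "z": -0.65, "wx": 0, "wy": 0, "wz": 0.11}, {"x": -0.94, "y": -0.36, "z": -0.65, "wx": 0, "wy": 0, "wz": 0.13}, {"x": -0.94, "y": -0.36, "z": -0.65, "wx": 0, "wy": 0, "wz": 0.13}, {"x": -0.94, "y": -0.36, "z": -0.65, "wx": 0, "wy": 0, "wz": 0.13}], "hand": 1}}

```text
t: 1.67
eef_pos: [0.3656, 0.515, 0.3628]
tool_rot: [0.002, 0.353, 0.936, 0.001]
contact_force: [0.2, 0.0, -0.5]
gripper_width: 0.998
```

```bash
python3 - <<'E'
from h import *
o=monitor.get_obs();print(o['t'],np.round(o['q'],2),pose()[0],pose()[1].as_matrix()[:,1])
print(delta([.48,.38,.36],down(25)))
print(delta([.5,.36,.36],down(25)))
E
```

```text
1.6667 [-1.19  0.32  0.18  1.5  -0.05  1.33 -0.15] [0.36559443 0.51497249 0.362842  ] [0.66027849 0.75101636 0.00259509]
(array([-0.8752, -0.1292,  0.0163]), array([0.001 , 0.0007, 0.1315]))
(array([-1.0163, -0.1382,  0.0167]), array([0.001 , 0.0007, 0.1315]))
```

Call:
{"fn": "jog_arm", "kwargs": {"plan": [{"x": -0.15, "y": -0.02, "z": 0, "wx": 0, "wy": 0, "wz": 0.03}, {"x": -0.35, "y": -0.05, "z": 0, "wx": 0, "wy": 0, "wz": 0.05}, {"x": -0.55, "y": -0.08, "z": 0, "wx": 0, "wy": 0, "wz": 0.08}, {"x": -0.75, "y": -0.1, "z": 0, "wx": 0, "wy": 0, "wz": 0.11}, {"x": -0.88, "y": -0.13, "z": 0, "wx": 0, "wy": 0, "wz": 0.13}, {"x": -0.88, "y": -0.13, "z": 0, "wx": 0, "wy": 0, "wz": 0.13}]}}

```text
t: 2.17
eef_pos: [0.4851, 0.3727, 0.3637]
tool_rot: [0.003, 0.541, 0.841, 0.001]
contact_force: [0.2, -0.4, 0.0]
gripper_width: 1.0
```

Call:
{"fn": "jog_arm", "kwargs": {"plan": [{"x": -0.2, "y": -0.02, "z": 0, "wx": 0, "wy": 0, "wz": 0.03}, {"x": -0.4, "y": -0.05, "z": 0, "wx": 0, "wy": 0, "wz": 0.06}, {"x": -0.6, "y": -0.08, "z": 0, "wx": 0, "wy": 0, "wz": 0.09}, {"x": -0.8, "y": -0.12, "z": 0, "wx": 0, "wy": 0, "wz": 0.12}, {"x": -0.92, "y": -0.15, "z": 0, "wx": 0, "wy": 0, "wz": 0.14}, {"x": -0.92, "y": -0.15, "z": 0, "wx": 0, "wy": 0, "wz": 0.14}]}}

```text
t: 2.67
eef_pos: [0.5357, 0.1859, 0.3652]
tool_rot: [0.004, 0.715, 0.699, 0.001]
contact_force: [0.8, -0.6, 0.8]
gripper_width: 1.001
```

Call:
{"fn": "jog_arm", "kwargs": {"plan": [{"x": -0.2, "y": -0.05, "z": 0, "wx": 0, "wy": 0, "wz": 0.03}, {"x": -0.4, "y": -0.08, "z": 0, "wx": 0, "wy": 0, "wz": 0.06}, {"x": -0.6, "y": -0.1, "z": 0, "wx": 0, "wy": 0, "wz": 0.1}, {"x": -0.8, "y": -0.12, "z": 0, "wx": 0, "wy": 0, "wz": 0.14}, {"x": -0.9, "y": -0.15, "z": 0, "wx": 0, "wy": 0, "wz": 0.17}, {"x": -0.9, "y": -0.15, "z": 0, "wx": 0, "wy": 0, "wz": 0.2}, {"x": -0.9, "y": -0.15, "z": 0, "wx": 0, "wy": 0, "wz": 0.2}]}}

```text
t: 3.25
eef_pos: [0.5012, 0.0064, 0.3659]
tool_rot: [0.003, 0.897, 0.442, 0.003]
contact_force: [0.4, 1.1, 0.3]
gripper_width: 1.001
```

```bash
python3 - <<'E'
from h import *
o=monitor.get_obs();print(o['t'],np.round(o['q'],2),pose()[0],pose()[1].as_matrix()[:,1])
im=cams.read_camera('wrist');c=cams.get_calibration('wrist');cv2.imwrite('pics/w1.png',im[:,:,::-1])
E=np.array(c['extrinsics']);p,r=pose()
print('cam in tool',r.inv().apply(-E[:3,:3].T@E[:3,3]-p),(E[:3,:3]@r.as_matrix()).round(3).tolist(),c['fx'])
for t in ['wide_collar_mid','narrow_collar_mid','petri_dish','spindle_tip']:
    print(t,[(np.round(d['location']).tolist(),round(d['confidence'],2),np.round(onz(c,d['location'],.012),3)) for d in finder.place_of('wrist',t)])
for n,X in [('wide',[.456,-.054,.024]),('narrow',[.442,-.165,.02]),('tip',[.546,-.346,.135])]: print(n,proj(c,X))
E
```

```text
3.25 [-0.74  0.06  0.64  1.81 -0.03  1.27 -0.74] [0.5012498  0.00638983 0.36593268] [ 0.79246776 -0.6098608   0.00804125]
cam in tool [ 0.08364714 -0.00131037 -0.14280482] [[0.0, 1.0, 0.0], [-0.947, 0.0, -0.322], [-0.322, -0.0, 0.947]] 318.1135796478497
wide_collar_mid [([258.0, 274.0], 0.93, array([ 0.356, -0.17 ,  0.012])), ([264.0, 193.0], 0.73, array([ 0.457, -0.052,  0.012])), ([313.0, 287.0], 0.58, array([ 0.419, -0.252,  0.012]))]
narrow_collar_mid [([299.0, 244.0], 0.85, array([ 0.448, -0.165,  0.012]))]
petri_dish [([334.0, 196.0], 0.77, array([ 0.546, -0.127,  0.012]))]
spindle_tip []
wide [[264.0395899 196.0839962]]
narrow [[296.49810179 248.7761292 ]]
tip [[427.67300787 330.0246207 ]]
```

View pics/w1.png

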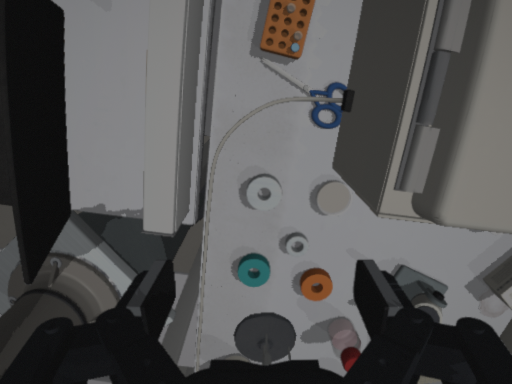

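The wrist view shows the wide silver collar at (264,193), the narrow at (299,244), turquoise at (254,270), orange at (316,285), the dish at (333,198) and the stand at the right, (425,295). This agrees with the top view within a few mm. Next I'll measure the spindle along its own axis before picking anything.

Call:
{"fn": "jog_arm", "kwargs": {"plan": [{"x": -0.2, "y": 0.1, "z": 0.03, "wx": 0, "wy": 0, "wz": 0.03}, {"x": -0.4, "y": 0.2, "z": 0.06, "wx": 0, "wy": 0, "wz": 0.06}, {"x": -0.6, "y": 0.3, "z": 0.1, "wx": 0, "wy": 0, "wz": 0.1}, {"x": -0.75, "y": 0.38, "z": 0.13, "wx": 0, "wy": 0, "wz": 0.13}, {"x": -0.75, "y": 0.38, "z": 0.13, "wx": 0, "wy": 0, "wz": 0.147}, {"x": -0.75, "y": 0.38, "z": 0.13, "wx": 0, "wy": 0, "wz": 0.147}]}}

```text
t: 4.0
eef_pos: [0.4714, -0.1593, 0.3396]
tool_rot: [0.003, 0.974, 0.227, 0.003]
contact_force: [0.5, 0.5, -0.4]
gripper_width: 1.0
```

```bash
cat >> h.py <<'E'
def axis(az): # spindle axis, front azimuth az
    a=np.radians(az);return np.array([.5*np.cos(a),.5*np.sin(a),np.sqrt(.75)])
def onsp(az):
    a=np.radians(az);f=np.array([np.cos(a),np.sin(a),0]);s=axis(az);y=-(np.sqrt(.75)*f-np.array([0,0,.5]));z=-s
    return R.from_matrix(np.c_[np.cross(y,z),y,z])
E
python3 - <<'E'
from h import *
o=monitor.get_obs();print(o['t'],np.round(o['q'],2),pose()[0],pose()[1].as_matrix()[:,1])
print(delta(np.array([.546,-.346,.135])+.12*axis(116),onsp(116)))
im=cams.read_camera('wrist');c=cams.get_calibration('wrist');cv2.imwrite('pics/w2.png',im[:,:,::-1])
for t in ['wide_collar_mid','narrow_collar_mid']:
    print(t,[(np.round(d['location']).tolist(),round(d['confidence'],2),np.round(onz(c,d['location'],.012),3)) for d in finder.place_of('wrist',t)])
E
```

```text
4.0 [-0.56  0.08  0.82  1.87 -0.06  1.21 -0.83] [ 0.47140569 -0.15932261  0.33962335] [ 0.44125301 -0.89735487  0.00707247]
(array([-0.0782,  0.6986,  0.5081]), array([-0.1644, -0.0015,  0.0007]))
wide_collar_mid [([230.0, 217.0], 0.79, array([ 0.353, -0.156,  0.012])), ([301.0, 203.0], 0.71, array([ 0.424, -0.248,  0.012])), ([193.0, 125.0], 0.58, array([ 0.459, -0.048,  0.012]))]
narrow_collar_mid [([259.0, 168.0], 0.98, array([ 0.444, -0.164,  0.012])), ([467.0, 236.0], 0.21, array([ 0.497, -0.531,  0.012]))]
```

Call:
{"fn": "jog_arm", "kwargs": {"plan": [{"x": -0.02, "y": 0.18, "z": 0.05, "wx": -0.03, "wy": 0, "wz": 0}, {"x": -0.04, "y": 0.36, "z": 0.15, "wx": -0.07, "wy": 0, "wz": 0}, {"x": -0.06, "y": 0.54, "z": 0.28, "wx": -0.1, "wy": 0, "wz": 0}, {"x": -0.08, "y": 0.7, "z": 0.4, "wx": -0.14, "wy": 0, "wz": 0}, {"x": -0.08, "y": 0.7, "z": 0.51, "wx": -0.164, "wy": 0, "wz": 0}, {"x": -0.08, "y": 0.7, "z": 0.51, "wx": -0.164, "wy": 0, "wz": 0}, {"x": -0.08, "y": 0.7, "z": 0.51, "wx": -0.164, "wy": 0, "wz": 0}]}}

```text
t: 4.73
eef_pos: [0.5225, -0.2853, 0.2375]
tool_rot: [0.249, 0.94, 0.226, 0.06]
contact_force: [0.9, -0.7, 1.6]
gripper_width: 0.999
```

```bash
python3 - <<'E'
from h import *
o=monitor.get_obs();print(o['t'],np.round(o['q'],2),pose()[0],pose()[1].as_matrix().round(3).tolist())
im=cams.read_camera('wrist');c=cams.get_calibration('wrist')
np.savez('w3.npz',im=im,E=c['extrinsics'])
for t in ['spindle_tip','spindle','stand']:
    print(t,[(np.round(d['location'],1).tolist(),round(d['confidence'],2)) for d in finder.place_of('wrist',t)])
tip=np.array([.546,-.346,.135]);print(proj(c,[tip,tip-.058*axis(116)]))
cv2.imwrite('pics/w3.png',cv2.resize(im[60:380,96:416,::-1],None,fx=1.8,fy=1.8,interpolation=cv2.INTER_CUBIC))
E
```

```text
4.7333 [-0.61  0.25  0.93  2.11  0.34  0.54 -1.1 ] [ 0.52245006 -0.28525374  0.23754345] [[0.89, 0.395, 0.226], [0.455, -0.773, -0.441], [-0.0, 0.496, -0.869]]
spindle_tip [([271.7, 208.3], 0.57)]
spindle [([272.7, 189.9], 0.67)]
stand [([238.2, 173.8], 0.82)]
[[268.76579561 198.5528838 ]
 [268.18852372 181.4154814 ]]
```

View pics/w3.png

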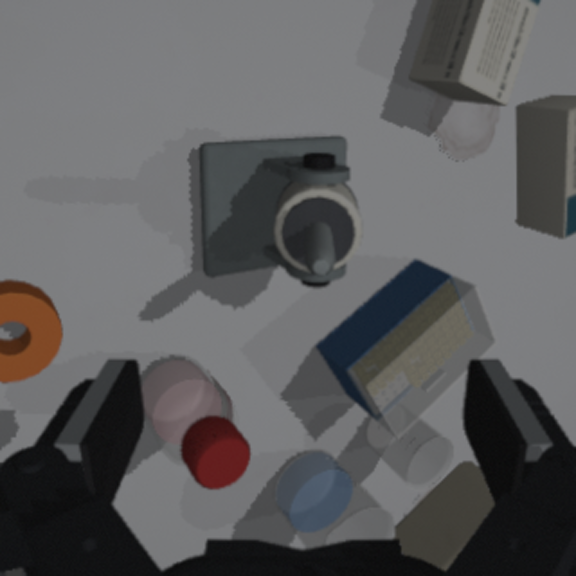

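The crop shows the plate corners at (203,143), (346,137) and (207,275), the dark shoulder disc centred near (317,228) and the spindle's end near (321,267). I'll fit the stand's x, y and yaw to these and overlay the result.

```bash
cat > fit.py <<'E'
from h import *
from scipy.optimize import least_squares
d=np.load('w3.npz');c=dict(cams.get_calibration('wrist'));c['extrinsics']=d['E'];im=d['im']
cp=lambda a:np.array(a)/1.8+[96,60]
def w(X,p):
    a=p[2];X=np.atleast_2d(X);x,y=X[:,0],X[:,1];return np.c_[p[0]+x*np.cos(a)-y*np.sin(a),p[1]+x*np.sin(a)+y*np.cos(a),X[:,2]]
s=np.array([-.5,0,np.sqrt(.75)]);e=np.array([np.sqrt(.75),0,.5]);S=np.array([0,0,.085])
def circ(h,r): 
    t=np.linspace(0,2*np.pi,40);return S+h*s+r*np.outer(np.cos(t),e)+r*np.outer(np.sin(t),[0,1,0])
obj=np.array([[-.044,.046,.014],[.068,.046,.014],[-.044,-.046,.014],S,S+.058*s])
pix=cp([[203,143],[346,137],[207,275],[317,228],[321,267]])
if __name__=='__main__':
    f=lambda p:(proj(c,w(obj,p))-pix).ravel()
    r=least_squares(f,[.55,-.37,-np.radians(64)],loss='soft_l1');p=r.x
    print(p,np.degrees(p[2]),'tip',w(obj[4],p),np.round(f(p).reshape(-1,2),1).tolist())
    np.save('p.npy',p)
    Z=5;x0,y0=195,120;big=cv2.resize(im[y0:y0+110,x0:x0+110,::-1],None,fx=Z,fy=Z,interpolation=cv2.INTER_CUBIC)
    big=cv2.convertScaleAbs(big,alpha=1.7)
    for h,rr,col in [(0,.022,(0,255,0)),(.058,.004,(0,0,255)),(.048,.008,(255,0,255))]:
        q=(proj(c,w(circ(h,rr),p))-[x0,y0]+.5)*Z;cv2.polylines(big,[q.astype(int)],True,col,1)
    for X in obj[:3]:
        q=(proj(c,w(X,p))[0]-[x0,y0]+.5)*Z;cv2.circle(big,tuple(int(v) for v in q),4,(255,255,0),1)
    cv2.imwrite('pics/f1.png',big)
E
python3 fit.py
```

```text
[ 0.55323219 -0.38045166 -1.12656828] -64.54760789434957 tip [[ 0.54076912 -0.35426632  0.13522947]] [[-0.0, -0.1], [1.3, -0.7], [-0.1, 1.5], [0.2, 2.0], [-0.7, -1.7]]
```

View pics/f1.png

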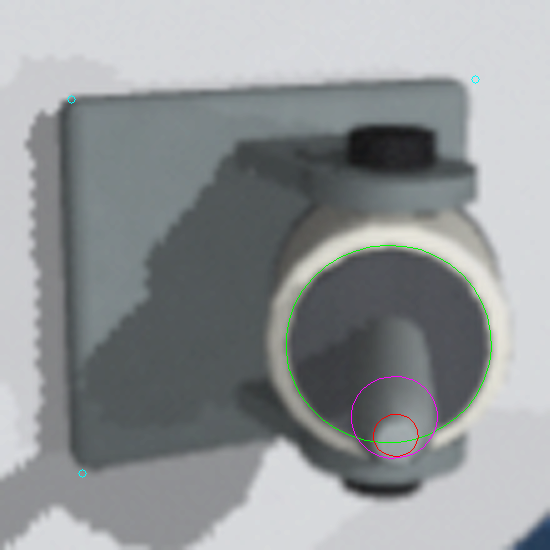

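The overlay fits within about 0.5 px: the shoulder circle lies on the dark disc and the tip circle on the spindle's end face. That gives the stand at (0.553,-0.380), front azimuth 115.5°, tip at (0.541,-0.354,0.135). Next I go back and hover over the wide collar.

```bash
python3 - <<'E'
from h import *
t=cams.get_calibration('top');s=cams.get_calibration('scene')
for n,X in [('tip',[.5408,-.3543,.1352]),('sh',[.5532,-.3805,.085])]: print(n,proj(t,X),proj(s,X))
print(delta([.46,-.18,.30],down(-45)))
E
```

```text
tip [[282.78124632 161.95365961]] [[296.60270688 209.95108583]]
sh [[290.49785962 161.58926872]] [[307.08396072 231.7817198 ]]
(array([-0.0411, -0.3968, -0.5693]), array([ 0.1654,  0.0238, -0.0993]))
```

Call:
{"fn": "jog_arm", "kwargs": {"plan": [{"x": -0.01, "y": -0.1, "z": -0.15, "wx": 0.03, "wy": 0.004, "wz": -0.02}, {"x": -0.02, "y": -0.2, "z": -0.3, "wx": 0.07, "wy": 0.01, "wz": -0.04}, {"x": -0.03, "y": -0.3, "z": -0.45, "wx": 0.1, "wy": 0.014, "wz": -0.06}, {"x": -0.04, "y": -0.4, "z": -0.57, "wx": 0.14, "wy": 0.02, "wz": -0.085}, {"x": -0.04, "y": -0.4, "z": -0.57, "wx": 0.1654, "wy": 0.0238, "wz": -0.0993}, {"x": -0.04, "y": -0.4, "z": -0.57, "wx": 0.1654, "wy": 0.0238, "wz": -0.0993}]}}

```text
t: 5.43
eef_pos: [0.4623, -0.1799, 0.3035]
tool_rot: [-0.002, 0.923, 0.385, 0.004]
contact_force: [0.2, -0.8, -0.7]
gripper_width: 1.004
```

Call:
{"fn": "jog_arm", "kwargs": {"plan": [{"x": 0.1, "y": -0.1, "z": 0.1, "wx": 0, "wy": 0, "wz": -0.03}, {"x": 0.2, "y": -0.2, "z": 0.25, "wx": 0, "wy": 0, "wz": -0.06}, {"x": 0.3, "y": -0.3, "z": 0.4, "wx": 0, "wy": 0, "wz": -0.09}, {"x": 0.4, "y": -0.4, "z": 0.55, "wx": 0, "wy": 0, "wz": -0.12}, {"x": 0.44, "y": -0.46, "z": 0.72, "wx": 0, "wy": 0, "wz": -0.14}, {"x": 0.44, "y": -0.46, "z": 0.85, "wx": 0, "wy": 0, "wz": -0.14}, {"x": 0.44, "y": -0.46, "z": 0.85, "wx": 0, "wy": 0, "wz": -0.14}]}}

```text
t: 6.02
eef_pos: [0.4581, -0.0502, 0.1319]
tool_rot: [-0.002, 0.816, 0.578, 0.002]
contact_force: [-1.8, -0.6, 0.1]
gripper_width: 0.998
```

```bash
cat >> h.py <<'E'
def ring(c,im,X,r,pad=1.5):
    """centre of the bright ring near X (its top face centre), by threshold of its outline"""
    n=[proj(c,np.array(X)+r*np.array([np.cos(a),np.sin(a),0]))[0] for a in np.linspace(0,6.28,24)]
    n=np.array(n);(cx,cy),(a,b),th=cv2.fitEllipse(n.astype(np.float32));return cx,cy,a,b,th
E
python3 - <<'E'
from h import *
o=monitor.get_obs();print(o['t'],np.round(o['q'],2),pose()[0],pose()[1].as_matrix().round(3).tolist())
im=cams.read_camera('wrist');c=cams.get_calibration('wrist')
np.savez('w4.npz',im=im,E=c['extrinsics'])
print([(np.round(d['location'],1).tolist(),round(d['confidence'],2),onz(c,d['location'],.012).round(4)) for d in finder.place_of('wrist','wide_collar_mid')])
W=np.array([.457,-.053,.024]);u=proj(c,W)[0];print(u)
x0,y0=int(u[0])-70,int(u[1])-70;Z=4
big=cv2.convertScaleAbs(cv2.resize(im[y0:y0+140,x0:x0+140,::-1],None,fx=Z,fy=Z,interpolation=cv2.INTER_CUBIC),alpha=1.2)
t=np.linspace(0,6.28,60)
for r,col in [(.029,(0,0,255)),(.0105,(0,200,0))]:
    q=(proj(c,W+r*np.c_[np.cos(t),np.sin(t),0*t])-[x0,y0]+.5)*Z;cv2.polylines(big,[q.astype(int)],True,col,1)
cv2.imwrite('pics/w4.png',big)
E
```

```text
6.0167 [-0.54  0.3   0.62  2.18 -0.27  0.73 -0.08] [ 0.45812862 -0.05021125  0.13192191] [[0.331, 0.944, 0.001], [0.944, -0.331, 0.007], [0.007, -0.001, -1.0]]
[([295.9, 367.7], 0.87, array([ 0.424 , -0.2539,  0.012 ])), ([203.0, 320.1], 0.86, array([ 0.3536, -0.1596,  0.012 ]))]
[263.0791988  199.24757414]
```

View pics/w4.png

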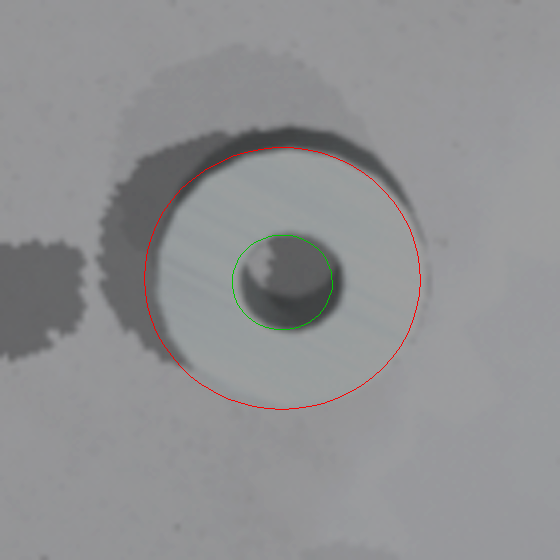

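The bore sits 2.1 px (about 1.75 mm) from my guess along tool y, so the collar centre is (0.4587,-0.0536). It is plain aluminium, as described. Descending and gripping.

Call:
{"fn": "jog_arm", "kwargs": {"plan": [{"x": -0.01, "y": 0.008, "z": 0.15, "wx": 0, "wy": 0, "wz": 0}, {"x": -0.015, "y": 0.008, "z": 0.32, "wx": 0, "wy": 0, "wz": 0}, {"x": -0.015, "y": 0.008, "z": 0.48, "wx": 0, "wy": 0, "wz": 0}, {"x": -0.015, "y": 0.008, "z": 0.58, "wx": 0, "wy": 0, "wz": 0}, {"x": -0.015, "y": 0.008, "z": 0.63, "wx": 0, "wy": 0, "wz": 0}, {"x": -0.015, "y": 0.008, "z": 0.65, "wx": 0, "wy": 0, "wz": 0}, {"x": -0.015, "y": 0.008, "z": 0.65, "wx": 0, "wy": 0, "wz": 0}]}}

```text
t: 6.7
eef_pos: [0.4639, -0.0553, 0.0068]
tool_rot: [-0.0, 0.817, 0.576, 0.006]
contact_force: [0.0, -1.1, 0.5]
gripper_width: 1.002
```

Call:
{"fn": "jog_arm", "kwargs": {"plan": [{"x": 0, "y": 0, "z": 0, "wx": 0, "wy": 0, "wz": 0}, {"x": 0, "y": 0, "z": 0, "wx": 0, "wy": 0, "wz": 0}, {"x": 0, "y": 0, "z": 0, "wx": 0, "wy": 0, "wz": 0}, {"x": 0, "y": 0, "z": 0, "wx": 0, "wy": 0, "wz": 0}, {"x": 0, "y": 0, "z": 0, "wx": 0, "wy": 0, "wz": 0}, {"x": 0, "y": 0, "z": 0, "wx": 0, "wy": 0, "wz": 0}, {"x": 0, "y": 0, "z": 0, "wx": 0, "wy": 0, "wz": 0}, {"x": 0, "y": 0, "z": 0, "wx": 0, "wy": 0, "wz": 0}], "hand": -1, "grip_force": 50}}

```text
t: 7.37
eef_pos: [0.4646, -0.0551, 0.0088]
tool_rot: [-0.0, 0.818, 0.576, 0.007]
contact_force: [-4.9, 1.6, 20.3]
gripper_width: 0.655
```

```bash
python3 - <<'E'
from h import *
o=monitor.get_obs();print(o['t'],np.round(o['q'],3),pose()[0],pose()[1].as_matrix().round(3).tolist(),o['contact_force'],o['torque'],o['gripper_width'])
im=cams.read_camera('wrist');cv2.imwrite('pics/w5.png',im[100:,:,::-1])
E
```

```text
7.3667 [-0.349  0.54   0.419  2.225 -0.515  0.457  0.14 ] [ 0.46464463 -0.05513429  0.00875563] [[0.337, 0.942, 0.011], [0.942, -0.337, 0.008], [0.012, 0.008, -1.0]] [-4.9201057   1.57097846 20.27062638] [ 0.20470826  1.07579211 -0.19837905] 0.6551769560272918
```

View pics/w5.png

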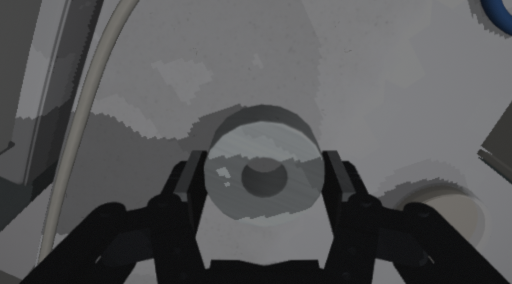

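The collar is between the pads and centred, with a width of 0.655 (about 56 to 58 mm). Lifting, then measuring how it sits in the hand.

Call:
{"fn": "jog_arm", "kwargs": {"plan": [{"x": 0, "y": 0, "z": -0.05, "wx": 0, "wy": 0, "wz": 0}, {"x": 0, "y": 0, "z": -0.15, "wx": 0, "wy": 0, "wz": 0}, {"x": 0, "y": 0, "z": -0.35, "wx": 0, "wy": 0, "wz": 0}, {"x": 0, "y": 0, "z": -0.55, "wx": 0, "wy": 0, "wz": 0}, {"x": 0, "y": 0, "z": -0.75, "wx": 0, "wy": 0, "wz": 0}, {"x": 0, "y": 0, "z": -0.95, "wx": 0, "wy": 0, "wz": 0}, {"x": 0, "y": 0, "z": -1, "wx": 0, "wy": 0, "wz": 0}, {"x": 0, "y": 0, "z": -1, "wx": 0, "wy": 0, "wz": 0}, {"x": 0, "y": 0, "z": -1, "wx": 0, "wy": 0, "wz": 0}]}}

```text
t: 8.17
eef_pos: [0.4622, -0.0563, 0.2089]
tool_rot: [-0.0, 0.817, 0.576, 0.008]
contact_force: [-0.7, 0.5, -2.8]
gripper_width: 0.654
```

```bash
cat > hold.py <<'E'
from h import *
import sys
name,rad,bot_z,off=sys.argv[1],float(sys.argv[2]),float(sys.argv[3]),int(sys.argv[4])
o=monitor.get_obs();print(o['t'],np.round(o['q'],3),pose()[0],o['contact_force'].round(1) if hasattr(o['contact_force'],'round') else o['contact_force'],o['gripper_width'])
im=cams.read_camera('wrist');c=cams.get_calibration('wrist');p,r=pose()
np.savez(name+'.npz',im=im,E=c['extrinsics'],p=p,r=r.as_matrix())
# predicted top face at tool z = bot_z - thickness
u=proj(c,p+r.apply([0,0,bot_z]))[0];x0,y0=int(u[0])-off,int(u[1])-off;Z=560//(2*off)
big=cv2.convertScaleAbs(cv2.resize(im[y0:y0+2*off,x0:x0+2*off,::-1],None,fx=Z,fy=Z,interpolation=cv2.INTER_CUBIC),alpha=1.5)
t=np.linspace(0,6.28,60)
for R0,col in [(rad,(0,0,255)),(.0105,(0,220,0))]:
    q=(proj(c,p+r.apply(np.c_[R0*np.cos(t),R0*np.sin(t),0*t+bot_z]))-[x0,y0]+.5)*Z;cv2.polylines(big,[q.astype(int)],True,col,1)
cv2.imwrite('pics/%s.png'%name,big)
E
python3 hold.py w6 .029 -.0152 70
```

```text
8.1667 [-0.64   0.168  0.715  2.106 -0.153  0.902 -0.18 ] [ 0.46220689 -0.05625982  0.20889977] [-0.7  0.5 -2.8] 0.6543102041067026
```

View pics/w6.png

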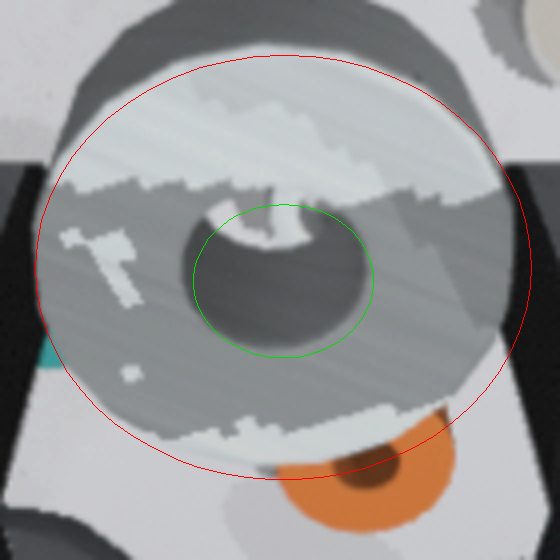

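The collar is held squarely. The bore centre sits about (+1.4, -0.8) mm off the tool axis in tool x,y, and its lower face is about 9 mm past the TCP. Now to the spindle.

```bash
cat > sp.py <<'E'
from h import *
import sys
p=np.load('p.npy');az=np.degrees(p[2])+180;s=axis(az);S=np.array([p[0],p[1],.085]);Ro=onsp(az)
def at(h,off): return S+h*s-Ro.apply(off)   # collar lower face h above the shoulder
if __name__=='__main__':
    o=monitor.get_obs();print(o['t'],np.round(o['q'],2),pose()[0],np.round(o['contact_force'],1),round(o['gripper_width'],3))
    off=np.array([float(v) for v in sys.argv[1].split(',')])
    for h in sys.argv[2:]: print(h,*delta(at(float(h),off),Ro))
    cur=pose()[1].apply(off)+pose()[0]-S;q=Ro.inv().apply(cur)
    print('collar lower face in spindle-aligned axes: lateral mm',(q[:2]*1e3).round(1),'height',(-q[2]*1e3).round(1),'tilt',np.degrees((Ro.inv()*pose()[1]).as_rotvec()).round(2))
E
python3 - <<'E'
from h import *
print(delta([.455,-.2,.33],down(-64.5)))
E
```

```text
(array([-0.6803,  0.2156, -0.6174]), array([ 0.0006, -0.0043,  0.2492]))
```

Call:
{"fn": "jog_arm", "kwargs": {"plan": [{"x": -0.1, "y": 0.03, "z": -0.15, "wx": 0, "wy": 0, "wz": 0.03}, {"x": -0.2, "y": 0.06, "z": -0.3, "wx": 0, "wy": 0, "wz": 0.06}, {"x": -0.34, "y": 0.1, "z": -0.45, "wx": 0, "wy": 0, "wz": 0.1}, {"x": -0.5, "y": 0.15, "z": -0.58, "wx": 0, "wy": 0, "wz": 0.14}, {"x": -0.62, "y": 0.2, "z": -0.62, "wx": 0, "wy": 0, "wz": 0.18}, {"x": -0.68, "y": 0.215, "z": -0.62, "wx": 0, "wy": 0, "wz": 0.22}, {"x": -0.68, "y": 0.215, "z": -0.62, "wx": 0, "wy": -0.004, "wz": 0.25}, {"x": -0.68, "y": 0.215, "z": -0.62, "wx": 0, "wy": -0.004, "wz": 0.25}]}}

```text
t: 8.88
eef_pos: [0.454, -0.2003, 0.3286]
tool_rot: [0.0, 0.976, 0.217, -0.001]
contact_force: [-0.7, 0.7, -2.2]
gripper_width: 0.647
```

```bash
python3 sp.py .0014,-.0008,.0088 .12 .08
```

```text
8.8833 [-0.55  0.1   0.93  1.89 -0.08  1.2  -0.73] [ 0.45400733 -0.20031823  0.3286421 ] [-0.7  0.7 -2.2] 0.647
.12 [0.0605 0.7073 0.6586] [-0.1665  0.0014 -0.002 ]
.08 [0.0617 0.8072 0.8318] [-0.1665  0.0014 -0.002 ]
collar lower face in spindle-aligned axes: lateral mm [-10.8 -61.1] height 306.4 tilt [29.98 -0.25  0.36]
```

Call:
{"fn": "jog_arm", "kwargs": {"plan": [{"x": 0.01, "y": 0.12, "z": 0.08, "wx": -0.03, "wy": 0, "wz": 0}, {"x": 0.02, "y": 0.25, "z": 0.18, "wx": -0.06, "wy": 0, "wz": 0}, {"x": 0.04, "y": 0.4, "z": 0.3, "wx": -0.1, "wy": 0, "wz": 0}, {"x": 0.05, "y": 0.55, "z": 0.45, "wx": -0.13, "wy": 0, "wz": 0}, {"x": 0.06, "y": 0.68, "z": 0.58, "wx": -0.155, "wy": 0, "wz": 0}, {"x": 0.06, "y": 0.707, "z": 0.658, "wx": -0.1665, "wy": 0.0014, "wz": -0.002}, {"x": 0.06, "y": 0.707, "z": 0.658, "wx": -0.1665, "wy": 0.0014, "wz": -0.002}, {"x": 0.06, "y": 0.707, "z": 0.658, "wx": -0.1665, "wy": 0.0014, "wz": -0.002}, {"x": 0.06, "y": 0.707, "z": 0.658, "wx": -0.1665, "wy": 0.0014, "wz": -0.002}]}}

```text
t: 9.63
eef_pos: [0.5246, -0.3233, 0.1974]
tool_rot: [0.252, 0.942, 0.214, 0.057]
contact_force: [0.3, -0.4, -0.9]
gripper_width: 0.65
```

```bash
python3 sp.py .0014,-.0008,.0088 .07 .05
```

```text
9.6333 [-0.52  0.4   0.95  2.11  0.12  0.41 -0.89] [ 0.52461499 -0.32325143  0.19741031] [ 0.3 -0.4 -0.9] 0.65
.07 [-7.000e-04  2.000e-04  2.526e-01] [-0.0004  0.      0.0005]
.05 [-7.000e-04  3.000e-04  3.526e-01] [-0.0004  0.      0.0005]
collar lower face in spindle-aligned axes: lateral mm [0.1 0. ] height 120.5 tilt [ 0.07 -0.   -0.08]
```

Lateral error is about 0.1 mm and tilt under 0.1°. Descending over the tapered end.

Call:
{"fn": "jog_arm", "kwargs": {"plan": [{"x": 0, "y": 0, "z": 0.08, "wx": 0, "wy": 0, "wz": 0}, {"x": 0, "y": 0, "z": 0.16, "wx": 0, "wy": 0, "wz": 0}, {"x": 0, "y": 0, "z": 0.22, "wx": 0, "wy": 0, "wz": 0}, {"x": 0, "y": 0, "z": 0.26, "wx": 0, "wy": 0, "wz": 0}, {"x": 0, "y": 0, "z": 0.3, "wx": 0, "wy": 0, "wz": 0}, {"x": 0, "y": 0, "z": 0.34, "wx": 0, "wy": 0, "wz": 0}, {"x": 0, "y": 0, "z": 0.37, "wx": 0, "wy": 0, "wz": 0}, {"x": 0, "y": 0, "z": 0.37, "wx": 0, "wy": 0, "wz": 0}]}}

```text
t: 10.3
eef_pos: [0.5404, -0.3569, 0.1328]
tool_rot: [0.252, 0.942, 0.213, 0.056]
contact_force: [0.0, 0.8, -1.8]
gripper_width: 0.653
```

```bash
python3 sp.py .0014,-.0008,.0088 .04 .02 .005;  python3 hold.py w7 .029 -.0152 70
```

```text
10.3 [-0.3   0.52  0.77  2.09  0.03  0.27 -0.82] [ 0.54043429 -0.35689387  0.13280909] [ 0.   0.8 -1.8] 0.653
.04 [0.0002 0.0004 0.0299] [-0.0005  0.0002  0.0005]
.02 [0.0002 0.0006 0.1299] [-0.0005  0.0002  0.0005]
.005 [0.0003 0.0007 0.2049] [-0.0005  0.0002  0.0005]
collar lower face in spindle-aligned axes: lateral mm [-0.  -0.1] height 46.0 tilt [ 0.09 -0.03 -0.09]
10.3 [-0.298  0.523  0.77   2.093  0.033  0.274 -0.824] [ 0.54043429 -0.35689387  0.13280909] [ 0.   0.8 -1.8] 0.6534873784051553
```

View pics/w7.png

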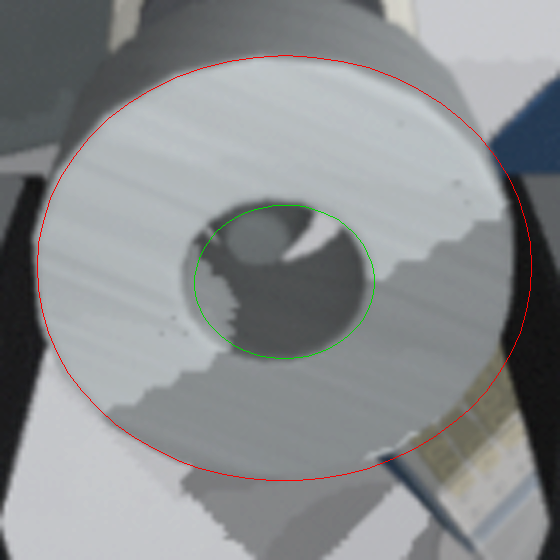

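```bash
python3 - <<'E'
from h import *
d=np.load('w7.npz');c=dict(cams.get_calibration('wrist'));c['extrinsics']=d['E'];p=d['p'];r=R.from_matrix(d['r'])
u=proj(c,p+r.apply([0,0,-.0152]))[0];x0,y0=int(u[0])-70,int(u[1])-70
f=lambda X:((proj(c,p+r.apply(X))-[x0,y0]+.5)*4).round(0).tolist()
print('tip pred',f([.0014,-.0008,-.0032]),'z+3',f([.0014,-.0008,-.0002]))
print('x+1',f([.0024,-.0008,-.0032]),'y+1',f([.0014,.0002,-.0032]))
print('bore top c',f([0,0,-.0152]),f([.001,0,-.0152]),f([0,.001,-.0152]),'z-1',f([0,0,-.0162]))
print('bore bottom at .0014,-.0008',f([.0014,-.0008,.0088]),f([.0004,-.0008,.0088]))
E
```

```text
tip pred [[277.0, 221.0]] z+3 [[277.0, 209.0]]
x+1 [[278.0, 214.0]] y+1 [[285.0, 221.0]]
bore top c [[285.0, 284.0]] [[285.0, 277.0]] [[293.0, 284.0]] z-1 [[285.0, 289.0]]
bore bottom at .0014,-.0008 [[277.0, 176.0]] [[277.0, 183.0]]
```

The spindle's end shows inside the bore at (258,238) against a bore centre of (274,280). Projected, the axis is about 1.7 mm (tool -x) and 1.8 mm (tool -y) off the bore's centre. I'll correct that and carry on down.

Call:
{"fn": "jog_arm", "kwargs": {"plan": [{"x": -0.008, "y": -0.008, "z": 0, "wx": 0, "wy": 0, "wz": 0}, {"x": -0.008, "y": -0.008, "z": 0.03, "wx": 0, "wy": 0, "wz": 0}, {"x": -0.008, "y": -0.008, "z": 0.06, "wx": 0, "wy": 0, "wz": 0}, {"x": -0.008, "y": -0.008, "z": 0.09, "wx": 0, "wy": 0, "wz": 0}, {"x": -0.008, "y": -0.008, "z": 0.12, "wx": 0, "wy": 0, "wz": 0}, {"x": -0.008, "y": -0.008, "z": 0.15, "wx": 0, "wy": 0, "wz": 0}, {"x": -0.008, "y": -0.008, "z": 0.18, "wx": 0, "wy": 0, "wz": 0}, {"x": -0.008, "y": -0.008, "z": 0.18, "wx": 0, "wy": 0, "wz": 0}]}}

```text
t: 11.02
eef_pos: [0.5456, -0.3729, 0.1]
tool_rot: [0.252, 0.942, 0.213, 0.056]
contact_force: [-0.6, 0.1, -1.0]
gripper_width: 0.652
```

```bash
python3 sp.py .0014,-.0008,.0088 0
```

```text
11.0167 [-0.21  0.59  0.7   2.08  0.01  0.21 -0.81] [ 0.545637   -0.37293692  0.09995496] [-0.6  0.1 -1. ] 0.652
0 [0.0112 0.0102 0.0458] [-0.0007  0.0006  0.0005]
collar lower face in spindle-aligned axes: lateral mm [-2.2 -2. ] height 9.2 tilt [ 0.12 -0.1  -0.09]
```

Call:
{"fn": "jog_arm", "kwargs": {"plan": [{"x": 0, "y": 0, "z": 0.01, "wx": 0, "wy": 0, "wz": 0}, {"x": 0, "y": 0, "z": 0.02, "wx": 0, "wy": 0, "wz": 0}, {"x": 0, "y": 0, "z": 0.03, "wx": 0, "wy": 0, "wz": 0}, {"x": 0, "y": 0, "z": 0.037, "wx": 0, "wy": 0, "wz": 0}, {"x": 0, "y": 0, "z": 0.042, "wx": 0, "wy": 0, "wz": 0}, {"x": 0, "y": 0, "z": 0.042, "wx": 0, "wy": 0, "wz": 0}]}}

```text
t: 11.52
eef_pos: [0.5472, -0.3767, 0.093]
tool_rot: [0.252, 0.942, 0.213, 0.056]
contact_force: [-3.3, 3.5, 4.3]
gripper_width: 0.651
```

```bash
python3 sp.py .0014,-.0008,.0088 0
```

```text
11.5167 [-0.19  0.6   0.68  2.07  0.01  0.2  -0.81] [ 0.54724783 -0.37665179  0.09298928] [-3.3  3.5  4.3] 0.651
0 [0.0119 0.01   0.0056] [-0.0007  0.0006  0.0004]
collar lower face in spindle-aligned axes: lateral mm [-2.4 -2. ] height 1.1 tilt [ 0.13 -0.1  -0.07]
```

Call:
{"fn": "jog_arm", "kwargs": {"plan": [{"x": 0, "y": 0, "z": 0.004, "wx": 0, "wy": 0, "wz": 0}, {"x": 0, "y": 0, "z": 0.008, "wx": 0, "wy": 0, "wz": 0}, {"x": 0, "y": 0, "z": 0.008, "wx": 0, "wy": 0, "wz": 0}]}}

```text
t: 11.77
eef_pos: [0.5473, -0.3768, 0.0928]
tool_rot: [0.251, 0.943, 0.213, 0.056]
contact_force: [-11.0, 13.7, 21.4]
gripper_width: 0.652
```

```bash
python3 sp.py .0014,-.0008,.0088 0
```

```text
11.7667 [-0.19  0.6   0.68  2.07  0.01  0.2  -0.81] [ 0.54729896 -0.37678109  0.09277623] [-11.   13.7  21.4] 0.652
0 [0.0119 0.01   0.0043] [-0.001   0.0003  0.0001]
collar lower face in spindle-aligned axes: lateral mm [-2.4 -2. ] height 0.9 tilt [ 0.18 -0.06 -0.02]
```

Firm axial contact of about 27 N with no further travel, at a computed height of 0.9 mm, so it is on the shoulder. Releasing and retracting along the axis.

Call:
{"fn": "jog_arm", "kwargs": {"plan": [{"x": 0, "y": 0, "z": -0.004, "wx": 0, "wy": 0, "wz": 0}, {"x": 0, "y": 0, "z": -0.004, "wx": 0, "wy": 0, "wz": 0}, {"x": 0, "y": 0, "z": -0.004, "wx": 0, "wy": 0, "wz": 0}, {"x": 0, "y": 0, "z": -0.004, "wx": 0, "wy": 0, "wz": 0}, {"x": 0, "y": 0, "z": -0.004, "wx": 0, "wy": 0, "wz": 0}, {"x": 0, "y": 0, "z": -0.03, "wx": 0, "wy": 0, "wz": 0}, {"x": 0, "y": 0, "z": -0.1, "wx": 0, "wy": 0, "wz": 0}, {"x": 0, "y": 0, "z": -0.25, "wx": 0, "wy": 0, "wz": 0}, {"x": 0, "y": 0, "z": -0.4, "wx": 0, "wy": 0, "wz": 0}, {"x": 0, "y": 0, "z": -0.6, "wx": 0, "wy": 0, "wz": 0}, {"x": 0, "y": 0, "z": -0.8, "wx": 0, "wy": 0, "wz": 0}, {"x": 0, "y": 0, "z": -0.8, "wx": 0, "wy": 0, "wz": 0}], "hand": 1}}

```text
t: 12.77
eef_pos: [0.5164, -0.3009, 0.2354]
tool_rot: [0.251, 0.942, 0.215, 0.06]
contact_force: [1.5, 0.2, 0.3]
gripper_width: 1.003
```

```bash
cat > chk.py <<'E'
from sp import *
import sys
# wrist overlay: collars' outlines at given heights; spindle tip; crop
nm=sys.argv[1];hs=[tuple(map(float,a.split(','))) for a in sys.argv[2:]]
im=cams.read_camera('wrist');c=cams.get_calibration('wrist');pp,r=pose();np.savez(nm+'.npz',im=im,E=c['extrinsics'],p=pp,r=r.as_matrix())
u=proj(c,S+.03*s)[0];x0,y0=int(u[0])-75,int(u[1])-70;x0=max(x0,0);y0=max(y0,0);Z=4
big=cv2.convertScaleAbs(cv2.resize(im[y0:y0+140,x0:x0+150,::-1],None,fx=Z,fy=Z,interpolation=cv2.INTER_CUBIC),alpha=1.4)
t=np.linspace(0,6.28,60)
for (h,rr),col in zip(hs,[(0,0,255),(0,220,0),(255,0,255),(255,255,0),(0,255,255)]):
    X=S+h*s+Ro.apply(np.c_[rr*np.cos(t),rr*np.sin(t),0*t]);q=(proj(c,X)-[x0,y0]+.5)*Z;cv2.polylines(big,[q.astype(int)],True,col,1)
cv2.imwrite(f'pics/{nm}.png',big);print(x0,y0)
E
python3 chk.py w8 0.024,.029 .024,.0105 .058,.004 0,.029
python3 sp.py 0,0,0 0
python3 - <<'E'
from h import *
print(delta([.45,-.19,.30],down(-45)))
print([(np.round(d['bbox'],1).tolist(),round(d['confidence'],2)) for d in finder.find_in('wrist','wide_collar_mid')])
E
```

```text
191 114
12.8167 [-0.68  0.31  1.08  2.12  0.18  0.5  -0.95] [ 0.51587742 -0.30176978  0.23400217] [ 0.4  0.9 -0.1] 0.998
0 [-0.0057  0.0066  0.8629] [-0.0007 -0.0019  0.0009]
collar lower face in spindle-aligned axes: lateral mm [ 0.1 -0.9] height 172.6 tilt [ 0.13  0.35 -0.17]
(array([-0.0524, -0.3962, -0.6083]), array([ 0.1646,  0.0267, -0.1047]))
[([232.9, 154.2, 61.3, 62.6], 0.6)]
```

View pics/w8.png

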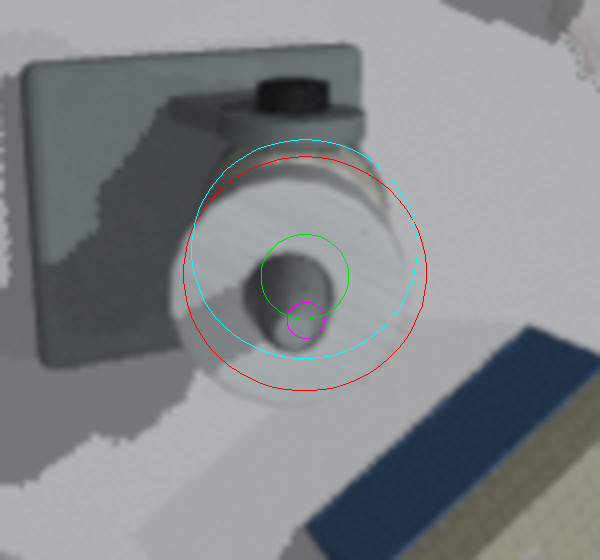

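The wide collar lies flat on the shoulder: its face is about 240 zoom px across against 243 predicted for seated. The spindle end shows at crop (296,333). It sits about 3 mm (tool -x) and 2.3 mm (tool -y) from my first fit because the arm was still settling for that picture, which agrees with the correction I made. I'll update the fit and go for the narrow collar.

Call:
{"fn": "jog_arm", "kwargs": {"plan": [{"x": -0.01, "y": -0.08, "z": -0.15, "wx": 0.02, "wy": 0.004, "wz": -0.02}, {"x": -0.02, "y": -0.18, "z": -0.3, "wx": 0.06, "wy": 0.01, "wz": -0.04}, {"x": -0.03, "y": -0.28, "z": -0.45, "wx": 0.1, "wy": 0.014, "wz": -0.06}, {"x": -0.05, "y": -0.4, "z": -0.6, "wx": 0.14, "wy": 0.02, "wz": -0.085}, {"x": -0.05, "y": -0.4, "z": -0.608, "wx": 0.1646, "wy": 0.0267, "wz": -0.1047}, {"x": -0.05, "y": -0.4, "z": -0.608, "wx": 0.1646, "wy": 0.0267, "wz": -0.1047}, {"x": -0.05, "y": -0.4, "z": -0.608, "wx": 0.1646, "wy": 0.0267, "wz": -0.1047}], "hand": 0.5}}

```text
t: 13.45
eef_pos: [0.4497, -0.1924, 0.2982]
tool_rot: [-0.001, 0.925, 0.381, -0.001]
contact_force: [-0.6, 0.4, -0.4]
gripper_width: 0.753
```

```bash
sed -i "s/;Ro=onsp(az)/;Ro=onsp(az);S=S+Ro.apply([-.003,-.0023,0])/" sp.py; python3 - <<'E'
from h import *
print(pose()[0],delta([.444,-.165,.12],down(-45)))
E
```

```text
[ 0.4496876  -0.19243564  0.29822548] (array([ 0.0774, -0.1159,  0.8912]), array([-0.0005,  0.0004, -0.0013]))
```

Call:
{"fn": "jog_arm", "kwargs": {"plan": [{"x": 0.04, "y": -0.06, "z": 0.2, "wx": 0, "wy": 0, "wz": 0}, {"x": 0.077, "y": -0.116, "z": 0.4, "wx": 0, "wy": 0, "wz": 0}, {"x": 0.077, "y": -0.116, "z": 0.58, "wx": 0, "wy": 0, "wz": 0}, {"x": 0.077, "y": -0.116, "z": 0.74, "wx": 0, "wy": 0, "wz": 0}, {"x": 0.077, "y": -0.116, "z": 0.85, "wx": 0, "wy": 0, "wz": 0}, {"x": 0.077, "y": -0.116, "z": 0.89, "wx": 0, "wy": 0, "wz": 0}, {"x": 0.077, "y": -0.116, "z": 0.89, "wx": 0, "wy": 0, "wz": 0}, {"x": 0.077, "y": -0.116, "z": 0.89, "wx": 0, "wy": 0, "wz": 0}, {"x": 0.077, "y": -0.116, "z": 0.89, "wx": 0, "wy": 0, "wz": 0}]}}

```text
t: 14.2
eef_pos: [0.4447, -0.1658, 0.1214]
tool_rot: [0.0, 0.925, 0.38, -0.0]
contact_force: [0.6, 0.1, 0.5]
gripper_width: 0.75
```

```bash
python3 - <<'E'
from h import *
im=cams.read_camera('wrist');c=cams.get_calibration('wrist');o=monitor.get_obs();print(o['t'],np.round(o['q'],2),pose()[0],np.abs(o['joint_vel']).max())
cv2.imwrite('pics/w9.png',im[:,:,::-1])
for d in finder.place_of('wrist','narrow_collar_mid'): print('net',np.round(d['location'],1),d['confidence'],onz(c,d['location'],.01).round(4))
g=cv2.cvtColor(im,cv2.COLOR_RGB2GRAY);u=proj(c,[.444,-.165,.02])[0];print('pred',u)
x0,y0=int(u[0])-45,int(u[1])-45;w=cv2.resize(g[y0:y0+90,x0:x0+90],None,fx=4,fy=4,interpolation=cv2.INTER_CUBIC)
w=cv2.GaussianBlur(w,(7,7),0);mmpx=.0105*2
rb=np.linalg.norm(proj(c,[.4545,-.165,.02])[0]-u)*4;print('bore r',rb,'outer r',rb*20/10.5)
for nm,r in (('bore',rb),('outer',rb*20/10.5)):
    H=cv2.HoughCircles(w,cv2.HOUGH_GRADIENT_ALT,1,10,param1=80,param2=.5,minRadius=int(r*.8),maxRadius=int(r*1.2))
    for h in ([] if H is None else H[0][:4]): 
        q=(h[0]/4+x0,h[1]/4+y0);print(nm,h,np.round(q,1),onz(c,q,.02).round(4))
E
```

```text
14.25 [-0.46  0.41  0.85  2.16 -0.46  0.75 -0.1 ] [ 0.44492231 -0.16559092  0.12155887] 0.008399102527634351
net [260.  193.5] 0.55 [ 0.4422 -0.1614  0.01  ]
pred [264.58779793 198.801466  ]
bore r 50.819208295562774 outer r 96.79849199154813
bore [175.       172.        51.555885] [262.8 196. ] [ 0.4447 -0.1623  0.02  ]
outer [171.      175.       92.71166] [261.8 196.8] [ 0.4436 -0.1621  0.02  ]
outer [167.      150.       87.11329] [260.8 190.5] [ 0.4468 -0.1578  0.02  ]
```

The bore and outline circles agree with the network to within 2.5 mm: the narrow collar is at (0.444,-0.162). Descending with settling rows, then gripping.

Call:
{"fn": "jog_arm", "kwargs": {"plan": [{"x": 0.01, "y": -0.016, "z": 0.12, "wx": 0, "wy": 0, "wz": 0}, {"x": 0.01, "y": -0.016, "z": 0.26, "wx": 0, "wy": 0, "wz": 0}, {"x": 0.01, "y": -0.016, "z": 0.4, "wx": 0, "wy": 0, "wz": 0}, {"x": 0.01, "y": -0.016, "z": 0.5, "wx": 0, "wy": 0, "wz": 0}, {"x": 0.01, "y": -0.016, "z": 0.56, "wx": 0, "wy": 0, "wz": 0}, {"x": 0.01, "y": -0.016, "z": 0.585, "wx": 0, "wy": 0, "wz": 0}, {"x": 0.01, "y": -0.016, "z": 0.585, "wx": 0, "wy": 0, "wz": 0}, {"x": 0.01, "y": -0.016, "z": 0.585, "wx": 0, "wy": 0, "wz": 0}, {"x": 0.01, "y": -0.016, "z": 0.585, "wx": 0, "wy": 0, "wz": 0}, {"x": 0.01, "y": -0.016, "z": 0.585, "wx": 0, "wy": 0, "wz": 0}]}}

```text
t: 15.13
eef_pos: [0.4451, -0.1618, 0.0056]
tool_rot: [0.001, 0.925, 0.381, 0.001]
contact_force: [-0.7, -1.0, 0.0]
gripper_width: 0.748
```

Call:
{"fn": "jog_arm", "kwargs": {"plan": [{"x": 0, "y": 0, "z": 0, "wx": 0, "wy": 0, "wz": 0}, {"x": 0, "y": 0, "z": 0, "wx": 0, "wy": 0, "wz": 0}, {"x": 0, "y": 0, "z": 0, "wx": 0, "wy": 0, "wz": 0}, {"x": 0, "y": 0, "z": 0, "wx": 0, "wy": 0, "wz": 0}, {"x": 0, "y": 0, "z": 0, "wx": 0, "wy": 0, "wz": 0}, {"x": 0, "y": 0, "z": 0, "wx": 0, "wy": 0, "wz": 0}, {"x": 0, "y": 0, "z": 0, "wx": 0, "wy": 0, "wz": 0}, {"x": 0, "y": 0, "z": 0, "wx": 0, "wy": 0, "wz": 0}], "hand": -1, "grip_force": 40}}

```text
t: 15.8
eef_pos: [0.4458, -0.1618, 0.0065]
tool_rot: [0.001, 0.925, 0.381, 0.002]
contact_force: [-2.3, 1.0, 12.5]
gripper_width: 0.448
```

Call:
{"fn": "jog_arm", "kwargs": {"plan": [{"x": 0, "y": 0, "z": -0.05, "wx": 0, "wy": 0, "wz": 0}, {"x": 0, "y": 0, "z": -0.15, "wx": 0, "wy": 0, "wz": 0}, {"x": 0, "y": 0, "z": -0.35, "wx": 0, "wy": 0, "wz": 0}, {"x": 0, "y": 0, "z": -0.55, "wx": 0, "wy": 0, "wz": 0}, {"x": 0, "y": 0, "z": -0.75, "wx": 0, "wy": 0, "wz": 0}, {"x": 0, "y": 0, "z": -0.95, "wx": 0, "wy": 0, "wz": 0}, {"x": 0, "y": 0, "z": -1, "wx": 0, "wy": 0, "wz": 0.05}, {"x": 0, "y": 0, "z": -1, "wx": 0, "wy": 0, "wz": 0.1}, {"x": 0, "y": 0, "z": -1, "wx": 0, "wy": 0, "wz": 0.11}, {"x": 0, "y": 0, "z": -1, "wx": 0, "wy": 0, "wz": 0.11}]}}

```text
t: 16.63
eef_pos: [0.4448, -0.1616, 0.2067]
tool_rot: [0.0, 0.977, 0.215, 0.002]
contact_force: [0.7, 0.2, 0.1]
gripper_width: 0.448
```

```bash
cat > bore.py <<'E'
from h import *
im=cams.read_camera('wrist');c=cams.get_calibration('wrist');p,r=pose();o=monitor.get_obs();print(o['t'],o['gripper_width'],p)
np.savez('bore.npz',im=im,E=c['extrinsics'],p=p,r=r.as_matrix())
g=cv2.cvtColor(im,cv2.COLOR_RGB2GRAY);zf=.0065-.02;u=proj(c,p+r.apply([0,0,zf]))[0]
x0,y0=int(u[0])-60,int(u[1])-60;w=cv2.GaussianBlur(cv2.resize(g[y0:y0+120,x0:x0+120],None,fx=4,fy=4,interpolation=cv2.INTER_CUBIC),(7,7),0)
# face-on rectification of the collar's upper face: 20 px per mm
m=np.array([[-30,-30],[30,-30],[30,30],[-30,30]])*1e-3
src=proj(c,p+r.apply(np.c_[m,np.full(4,zf)])).astype(np.float32);dst=((m*1e3+30)*10).astype(np.float32)
f=cv2.warpPerspective(im,cv2.getPerspectiveTransform(src,dst),(600,600),flags=cv2.INTER_CUBIC);fg=cv2.GaussianBlur(cv2.cvtColor(f,cv2.COLOR_RGB2GRAY),(0,0),4)
cv2.imwrite('pics/face.png',f[:,:,::-1])
for nm,rr in (('bore',105),('outer',200)):
    H=cv2.HoughCircles(fg,cv2.HOUGH_GRADIENT_ALT,1,15,param1=50,param2=.4,minRadius=int(rr*.85),maxRadius=int(rr*1.15))
    print(nm,'centre in tool x,y mm, radius',[] if H is None else [((h[0]-300)/10,(h[1]-300)/10,h[2]/10) for h in H[0][:4]])
E
python3 bore.py; python3 sp.py 0,0,.0065 .12
```

```text
16.6833 0.45260096950581064 [ 0.44464825 -0.16164022  0.20647895]
bore centre in tool x,y mm, radius []
outer centre in tool x,y mm, radius []
16.6833 [-0.7   0.29  1.11  2.1  -0.33  0.93 -0.54] [ 0.44464825 -0.16164022  0.20647895] [-0.9  1.1 -1.4] 0.453
.12 [0.0107 0.8949 0.0665] [-0.1663 -0.0007 -0.0024]
collar lower face in spindle-aligned axes: lateral mm [  -1.  -151.7] height 221.7 tilt [29.93  0.13  0.43]
```

Call:
{"fn": "jog_arm", "kwargs": {"plan": [{"x": 0, "y": 0.1, "z": -0.15, "wx": -0.02, "wy": 0, "wz": 0}, {"x": 0, "y": 0.24, "z": -0.25, "wx": -0.05, "wy": 0, "wz": 0}, {"x": 0.01, "y": 0.4, "z": -0.25, "wx": -0.08, "wy": 0, "wz": 0}, {"x": 0.01, "y": 0.56, "z": -0.2, "wx": -0.11, "wy": 0, "wz": 0}, {"x": 0.01, "y": 0.72, "z": -0.12, "wx": -0.14, "wy": 0, "wz": 0}, {"x": 0.01, "y": 0.85, "z": -0.02, "wx": -0.166, "wy": 0, "wz": -0.002}, {"x": 0.01, "y": 0.895, "z": 0.06, "wx": -0.166, "wy": 0, "wz": -0.002}, {"x": 0.01, "y": 0.895, "z": 0.066, "wx": -0.166, "wy": 0, "wz": -0.002}, {"x": 0.01, "y": 0.895, "z": 0.066, "wx": -0.166, "wy": 0, "wz": -0.002}, {"x": 0.01, "y": 0.895, "z": 0.066, "wx": -0.166, "wy": 0, "wz": -0.002}]}}

```text
t: 17.52
eef_pos: [0.5223, -0.3232, 0.1942]
tool_rot: [0.252, 0.942, 0.212, 0.058]
contact_force: [-0.4, -0.2, -0.5]
gripper_width: 0.45
```

```bash
python3 sp.py 0,-.0012,.0065 .066 .05
```

```text
17.5167 [-0.61  0.47  1.1   2.13 -0.17  0.39 -0.63] [ 0.52234403 -0.32316626  0.19424545] [-0.4 -0.2 -0.5] 0.45
.066 [0.0008 0.0031 0.273 ] [-0.0003 -0.0006 -0.0005]
.05 [0.0006 0.0032 0.353 ] [-0.0003 -0.0006 -0.0005]
collar lower face in spindle-aligned axes: lateral mm [-0.3 -0.6] height 120.6 tilt [0.06 0.12 0.08]
```

Call:
{"fn": "jog_arm", "kwargs": {"plan": [{"x": 0, "y": 0.003, "z": 0.1, "wx": 0, "wy": 0, "wz": 0}, {"x": 0, "y": 0.003, "z": 0.2, "wx": 0, "wy": 0, "wz": 0}, {"x": 0, "y": 0.003, "z": 0.26, "wx": 0, "wy": 0, "wz": 0}, {"x": 0, "y": 0.003, "z": 0.29, "wx": 0, "wy": 0, "wz": 0}, {"x": 0, "y": 0.003, "z": 0.32, "wx": 0, "wy": 0, "wz": 0}, {"x": 0, "y": 0.003, "z": 0.35, "wx": 0, "wy": 0, "wz": 0}, {"x": 0, "y": 0.003, "z": 0.355, "wx": 0, "wy": 0, "wz": 0}, {"x": 0, "y": 0.003, "z": 0.355, "wx": 0, "wy": 0, "wz": 0}, {"x": 0, "y": 0.003, "z": 0.355, "wx": 0, "wy": 0, "wz": 0}]}}

```text
t: 18.27
eef_pos: [0.5386, -0.3554, 0.1336]
tool_rot: [0.252, 0.942, 0.213, 0.059]
contact_force: [1.3, -0.7, 0.4]
gripper_width: 0.45
```

```bash
python3 sp.py 0,-.0012,.0065 .04 .024; python3 hold.py w10 .020 -.0135 70; python3 - <<'E'
from h import *
d=np.load('w10.npz');c=dict(cams.get_calibration('wrist'));c['extrinsics']=d['E'];p=d['p'];r=R.from_matrix(d['r'])
u=proj(c,p+r.apply([0,0,-.0135]))[0];x0,y0=int(u[0])-70,int(u[1])-70
f=lambda X:((proj(c,p+r.apply(X))-[x0,y0]+.5)*4).round(0).tolist()
print('tip pred',f([0,-.0012,-.0015]),'x+1',f([.001,-.0012,-.0015]),'y+1',f([0,-.0002,-.0015]),'bore top c',f([0,-.0012,-.0135]))
E
```

```text
18.2667 [-0.37  0.56  0.88  2.1  -0.25  0.27 -0.56] [ 0.53856447 -0.35535014  0.13358376] [ 1.3 -0.7  0.4] 0.45
.04 [-0.0029 -0.0015  0.0503] [-0.0002 -0.001  -0.0004]
.024 [-0.0031 -0.0015  0.1303] [-0.0002 -0.001  -0.0004]
collar lower face in spindle-aligned axes: lateral mm [0.6 0.3] height 50.1 tilt [0.03 0.18 0.07]
18.2667 [-0.374  0.563  0.881  2.104 -0.245  0.269 -0.564] [ 0.53856447 -0.35535014  0.13358376] [ 1.3 -0.7  0.4] 0.44962096519021555
tip pred [[275.0, 232.0]] x+1 [[275.0, 225.0]] y+1 [[283.0, 232.0]] bore top c [[275.0, 284.0]]
```

View pics/w10.png

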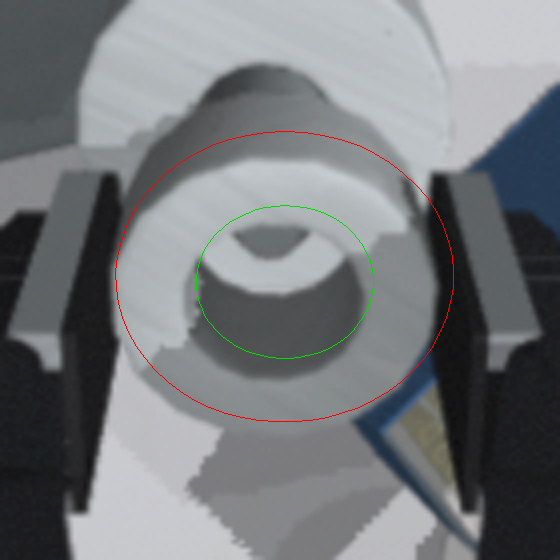

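The bore centre is at about (276,300) and the spindle end at about (270,230) inside it. The collar sits about 2 mm towards tool -x, within clearance. I'll correct by +2 mm in x and -0.6 mm in y and lower.

Call:
{"fn": "jog_arm", "kwargs": {"plan": [{"x": 0.005, "y": -0.003, "z": 0, "wx": 0, "wy": 0, "wz": 0}, {"x": 0.01, "y": -0.003, "z": 0.01, "wx": 0, "wy": 0, "wz": 0}, {"x": 0.01, "y": -0.003, "z": 0.03, "wx": 0, "wy": 0, "wz": 0}, {"x": 0.01, "y": -0.003, "z": 0.05, "wx": 0, "wy": 0, "wz": 0}, {"x": 0.01, "y": -0.003, "z": 0.07, "wx": 0, "wy": 0, "wz": 0}, {"x": 0.01, "y": -0.003, "z": 0.085, "wx": 0, "wy": 0, "wz": 0}, {"x": 0.01, "y": -0.003, "z": 0.09, "wx": 0, "wy": 0, "wz": 0}, {"x": 0.01, "y": -0.003, "z": 0.09, "wx": 0, "wy": 0, "wz": 0}]}}

```text
t: 18.98
eef_pos: [0.5437, -0.3624, 0.1173]
tool_rot: [0.252, 0.942, 0.212, 0.058]
contact_force: [0.9, 0.4, 0.2]
gripper_width: 0.449
```

```bash
python3 sp.py 0,-.0012,.0065 .024
```

```text
18.9833 [-0.32  0.59  0.83  2.09 -0.26  0.24 -0.55] [ 0.54368837 -0.36241832  0.11727509] [0.9 0.4 0.2] 0.449
.024 [-0.0107  0.0021  0.0382] [-0.0002 -0.0007 -0.0005]
collar lower face in spindle-aligned axes: lateral mm [ 2.1 -0.4] height 31.6 tilt [0.04 0.13 0.08]
```

No contact so far, so I'm lowering the last 7 mm in small steps.

Call:
{"fn": "jog_arm", "kwargs": {"plan": [{"x": 0, "y": 0, "z": 0.01, "wx": 0, "wy": 0, "wz": 0}, {"x": 0, "y": 0, "z": 0.02, "wx": 0, "wy": 0, "wz": 0}, {"x": 0, "y": 0, "z": 0.028, "wx": 0, "wy": 0, "wz": 0}, {"x": 0, "y": 0, "z": 0.034, "wx": 0, "wy": 0, "wz": 0}, {"x": 0, "y": 0, "z": 0.034, "wx": 0, "wy": 0, "wz": 0}]}}

```text
t: 19.4
eef_pos: [0.5451, -0.3654, 0.1114]
tool_rot: [0.252, 0.942, 0.212, 0.058]
contact_force: [-1.5, 2.1, 2.7]
gripper_width: 0.452
```

```bash
python3 sp.py 0,-.0012,.0065 .024
```

```text
19.4 [-0.31  0.6   0.82  2.09 -0.27  0.23 -0.55] [ 0.54511403 -0.36544649  0.11144222] [-1.5  2.1  2.7] 0.452
.024 [-0.0106  0.0022  0.0046] [-0.0004 -0.0008 -0.0005]
collar lower face in spindle-aligned axes: lateral mm [ 2.1 -0.4] height 24.9 tilt [0.06 0.14 0.09]
```

Call:
{"fn": "jog_arm", "kwargs": {"plan": [{"x": 0, "y": 0, "z": 0.004, "wx": 0, "wy": 0, "wz": 0}, {"x": 0, "y": 0, "z": 0.008, "wx": 0, "wy": 0, "wz": 0}, {"x": 0, "y": 0, "z": 0.008, "wx": 0, "wy": 0, "wz": 0}]}}

```text
t: 19.65
eef_pos: [0.5452, -0.3656, 0.1112]
tool_rot: [0.251, 0.943, 0.212, 0.059]
contact_force: [-11.7, 15.9, 25.9]
gripper_width: 0.451
```

```bash
python3 sp.py 0,-.0012,.0065 .024
```

```text
19.65 [-0.3   0.6   0.81  2.09 -0.27  0.23 -0.55] [ 0.54522749 -0.36558013  0.11118249] [-11.7  15.9  25.9] 0.451
.024 [-0.0108  0.0021  0.003 ] [-0.0008 -0.0011 -0.0008]
collar lower face in spindle-aligned axes: lateral mm [ 2.2 -0.4] height 24.6 tilt [0.14 0.2  0.15]
```

The second stop is 24.6 mm against 0.9 mm for the first, a difference of 23.7 mm. That matches the 24 mm wide collar, so both are home. Relaxing, opening and retracting.

Call:
{"fn": "jog_arm", "kwargs": {"plan": [{"x": 0, "y": 0, "z": -0.004, "wx": 0, "wy": 0, "wz": 0}, {"x": 0, "y": 0, "z": -0.004, "wx": 0, "wy": 0, "wz": 0}, {"x": 0, "y": 0, "z": -0.004, "wx": 0, "wy": 0, "wz": 0}, {"x": 0, "y": 0, "z": -0.004, "wx": 0, "wy": 0, "wz": 0}, {"x": 0, "y": 0, "z": -0.004, "wx": 0, "wy": 0, "wz": 0}, {"x": 0, "y": 0, "z": -0.03, "wx": 0, "wy": 0, "wz": 0}, {"x": 0, "y": 0, "z": -0.1, "wx": 0, "wy": 0, "wz": 0}, {"x": 0, "y": 0, "z": -0.25, "wx": 0, "wy": 0, "wz": 0}, {"x": 0, "y": 0, "z": -0.42, "wx": 0, "wy": 0, "wz": 0}, {"x": 0, "y": 0, "z": -0.6, "wx": 0, "wy": 0, "wz": 0}, {"x": 0, "y": 0, "z": -0.6, "wx": 0, "wy": 0, "wz": 0}, {"x": 0, "y": 0, "z": -0.6, "wx": 0, "wy": 0, "wz": 0}], "hand": 0.6}}

```text
t: 20.65
eef_pos: [0.521, -0.3096, 0.2165]
tool_rot: [0.251, 0.942, 0.214, 0.06]
contact_force: [-0.9, -0.5, 0.4]
gripper_width: 0.796
```

```bash
python3 chk.py w11 .024,.029 .044,.020 .058,.004; python3 - <<'E'
from h import *
from sp import S,s
o=monitor.get_obs();print(o['t'],pose()[0],o['contact_force'],o['gripper_width'])
c={n:cams.get_calibration(n) for n in ['top','scene','wrist']}
for n in c:
    cams.read_camera(n)
    for k,X in [('wide_collar_mid',S+.012*s),('narrow_collar_mid',S+.034*s),('spindle_tip',S+.058*s),('petri_dish',[.54,-.13,0]),('media_bottle',[.393,-.369,0]),('tip_rack',[.487,-.547,0])]:
        print(n,k,'pred',proj(c[n],X)[0].round(),[(np.round(d['location']).tolist(),round(d['confidence'],2)) for d in finder.place_of(n,k)][:4])
    cv2.imwrite(f'pics/end_{n}.png',cams.read_camera(n)[:,:,::-1])
E
```

```text
190 124
20.7 [ 0.51988539 -0.31063591  0.21540181] [-0.01199005 -0.46414238 -0.88786567] 0.7997817484411428
top wide_collar_mid pred [289. 163.] [([248.0, 208.0], 0.75), ([214.0, 226.0], 0.48), ([289.0, 164.0], 0.47)]
top narrow_collar_mid pred [286. 163.] [([282.0, 166.0], 0.63), ([285.0, 162.0], 0.16)]
top spindle_tip pred [283. 163.] [([284.0, 164.0], 0.55)]
top petri_dish pred [209. 170.] []
top media_bottle pred [284. 218.] [([286.0, 215.0], 0.83)]
top tip_rack pred [341. 189.] [([342.0, 187.0], 0.95), ([284.0, 167.0], 0.45)]
scene wide_collar_mid pred [304. 228.] [([303.0, 233.0], 0.67), ([233.0, 247.0], 0.6), ([187.0, 239.0], 0.41)]
scene narrow_collar_mid pred [300. 220.] [([298.0, 221.0], 0.57)]
scene spindle_tip pred [295. 211.] [([294.0, 209.0], 0.63), ([296.0, 221.0], 0.61)]
scene petri_dish pred [243. 218.] [([247.0, 218.0], 0.5)]
scene media_bottle pred [247. 284.] [([258.0, 281.0], 0.68)]
scene tip_rack pred [333. 313.] [([330.0, 310.0], 0.58)]
wrist wide_collar_mid pred [265. 188.] [([73.0, 246.0], 0.67), ([262.0, 189.0], 0.66)]
wrist narrow_collar_mid pred [265. 195.] [([263.0, 194.0], 0.93)]
wrist spindle_tip pred [265. 205.] [([262.0, 189.0], 0.2)]
wrist petri_dish pred [-26.  86.] [([264.0, 188.0], 0.27)]
wrist media_bottle pred [176. 285.] []
wrist tip_rack pred [309. 242.] [([309.0, 239.0], 0.66)]
```

The networks place both collars on the spindle in all three cameras, and the bystanders are where they were within network noise. The hand is clear with near-zero force, so I'm handing in.

```bash
python3 -c "
from h import *
a=cv2.imread('pics/scene0.png').astype(int);b=cv2.imread('pics/end_scene.png').astype(int)
for n,(x,y,w,h) in dict(bottle=(240,243,28,46),rack=(303,275,65,48),dish=(232,208,26,16)).items(): print(n,abs(a-b)[y:y+h,x:x+w].mean().round(1))
print(bot.hand_in())"
```

```text
bottle 6.8
rack 5.3
dish 7.4
the job is handed in; nothing more can be done
None
```

I fitted both collars on the spindle in the order asked, the wide one first and then the narrow one. I let go of both, backed the gripper off along the spindle and handed in at about 21–22 s of the 67 s.

**Seating:** the wide collar stopped firmly under about 27 N, at a computed height of 0.9 mm above the shoulder. The narrow one stopped under about 33 N at 24.6 mm. The 23.7 mm between the stops matches the 24 mm thickness of the wide collar, so both look fully home.

**Last checks:** after release, the networks placed both collars within about 5 px of where they should be in the top, scene and wrist cameras. The force on the tool was near zero. The tip box was found in place by all three cameras and the bottle by two.

**Checks that failed or disagreed:**
- My first spindle fit was about 3 mm off because the arm was still settling. I corrected it from a close view while inserting the wide collar.
- The wrist image of the spindle after release was not viewed, because the picture limit was reached. That final check is by the networks and the contact heights only.
- The dish was found only in the scene camera at the end. The wrist view did not include it, and the top camera missed it.
- The bottle showed up to 6 px of shift in the scene camera, and a before/after difference of the scene picture at the dish, bottle and tip box was small (5–7 grey levels). I took both as noise or lighting, since the arm reported no contact near them.

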